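# Put the ratchet back in its socket case

## Task

Open the steel socket case: lift its lid right over until it rests back on its stop, without flinging it or letting it slam. Then draw the ratchet out from under the stand, put it down on the open bench and let go, take it again by its narrow steel shank and, without dropping it, lay it fully home in its recess in the case. Leave the lid open and do not disturb the cone, the can and the jar.

Things in the scene. Friction and masses are not known exactly. Their poses are not given: they have to be found in the camera images.
- case: Grey steel socket case lying on the bench, fixed, front towards the robot: x -140 (front) to 0 mm (back), y -130 to 130, 45 high without lid, wall 4. Origin on the underside below the middle of the hinge line; x to the back, y along the hinge, z up. Inside, a black tray with its top at z = 40 mm: ratchet recess along y in the front half, six sockets standing at x = -40 to -14, tops z = 56.
- lid (a joint): Lid angle in rad: 0 closed, 1.85 resting on its stop, leaning back past upright. Shallow steel lid 140 x 260 x 16 mm, 0.35 kg, turning on the hinge line along the case's y at its back. Lightly damped: let go before upright it falls shut; well past upright it falls back on to its stop by itself. A few newtons at the handle lift it.
- lid_handle (a point): Middle of the lid's handle: a round steel bar, 12 mm thick, 104 mm long, parallel to the hinge, held 42 mm in front of the lid's front edge by an arm at each end (36 mm free between bar and case). 182 mm in front of the hinge line, 8 mm above it when closed (53 mm above the bench); moves with the lid. Pinched from above, the bar turns between the fingers.
- lid_hinge (a point): Middle of the lid's hinge line, 45 mm above the bench; the hinge axis is the case's y.
- recess (a point): Where the ratchet's origin is when home: on the recess floor at x -92, y 13, z 18 mm of the case, axes as the case. The ratchet's x axis (to its head) then points along case +y, handle flush with the tray. Outline: 34 mm wide for the handle, y -104 to -9; 48 wide for the head, y 57 to 104; between them a finger notch, 40 mm to either side of the centre line, floor z = 8.
- ratchet: Ratchet, 198 mm long, 0.3 kg, lying flat, square drive stub up. Origin on its underside, x from handle end to head. Black rubber handle x -112 to -27, 26 wide, 22 high; steel shank x -26 to 54, 15 wide, 4 to 18 above the underside; round head at x 66, 40 across, 24 high, stub to 36. At the start the handle sticks out about 90 mm in front of the stand, the rest is under it.
- ratchet_grip (a point): On the ratchet's handle, x = -85 mm in the ratchet's frame, 11 mm above its underside.
- ratchet_shank (a point): Middle of the ratchet's narrow steel shank, x = 14 mm in the ratchet's frame, 11 mm above its underside.
- ratchet_head (a point): Far end of the ratchet's head, x = 86 mm in the ratchet's frame, 12 mm above its underside.
- stand: Low steel stand, fixed, open in front, with three grey bins of wheel weights on it: 240 mm wide (y), 180 deep (x 0 to 180), shelf underside 62 and top 72 mm above the bench, bins up to 147; sides 6 mm thick at its ends. Origin on the bench below the middle of its front edge, x to the back. The bench in front of it is clear.
- cone: Dark steel centring cone of a wheel balancer, 96 mm across, 52 mm high, off to the left; origin at the centre of its underside. Not to be disturbed.
- spray_can: Spray can, 66 mm across, 190 mm high, off to the right; origin at the centre of its underside. Not to be disturbed.
- paste_jar: White jar of mounting paste, 90 mm across, 90 mm high, off to the right nearer the robot; origin at the centre of its underside. Not to be disturbed.
There are look-alikes about, which are no part of the job. What is meant by the ratchet is not green, and is the smaller of those in its own colour.

How it is judged:
By the outcome, as a careful person would: the job done as asked, in the order asked, and still so for the second after the job is handed in, with the robot touching nothing.
It also fails if it takes over 72 s, if anything falls off the work surface, if the arm or the gripper's body presses on something with over 40 N, if the wrist force passes 120 N, or if a joint passes its speed limit or range.

## Robot

A 6-joint arm with a two-finger parallel gripper is mounted at the origin on the work surface. World frame = base frame: x ahead of the robot, y to its left, z up, the work surface at z = 0. Lengths are in m, angles in degrees, forces in N, time in s.
With the tool pointing down it reaches from about 0.3 to 0.775 m from the base axis. Payload 14.6 kg.
Tool frame: the origin (TCP) lies on the mounting face of the last link; the fingertips stand 173 mm ahead of it and the grasp point (between the pads) lies 155 mm ahead of it (arm.nose_length is the distance from the TCP to the fingertips, in m); z points along the fingers, y is the line along which they close (so a half turn about z gives the same grasp; the last joint's range is limited). The gripper opens to 85 mm and grips with 20 to 120 N. Pads are 22 mm wide; open, the fingers measure 114 mm over their backs; the gripper's body (76 mm by 85 mm) begins 54 mm behind the grasp point. The pads swing forward as they close: fully open they stand 13 mm farther back than shut.
Start: joints at [-78.988, 17.183, 87.147, -0, 75.671, -3.816], TCP at [0.141, -0.532, 0.405] pointing down, gripper open.
Joint ranges: [-173.82, 173.82], [-45.26, 126.66], [13.44, 144.39], [-59.66, 239.66], [0, 175.72], [-146.38, 146.38]. Speed limits (degrees/s): [127.2, 127.2, 147.25, 180, 180, 180].

## Interface

Orientations are given as [roll, pitch, yaw] about the fixed x, y, z axes, in that order (R = Rz(yaw) Ry(pitch) Rx(roll)).
In Python, from workcell import status, cams, workorder, arm gives the robot as it stands.
- The arm moves only by the tool carry_out, never from a script. Its argument "targets" is a list of rows, each a list of 5 numbers: the finger opening in mm, from 0 to 85.4, then the shift along the tool's x, y, z in mm, then the turn about the tool's z in rad. In form: [[hand, x, y, z, turn], ...]. A call has 1 to 12 rows; each row shifts and turns the commanded pose from where the row before left it, along the tool's axes as they then stand; what a row does not reach is not made up. A row lasts 1/8 s, in which the tool goes at most 62.5 mm and 10.7 degrees, less where a joint would pass 70% of its speed; a pose out of reach is approached as far as the arm can. A call with a gripper value outside its range is refused whole. The fingers move at their own pace and stop on an object; "newtons" is the grip in N (left out, the last holds). Time passes only in rows, so rows that do not move let the fingers close. It gives the time, the measured TCP pose, the force, the opening and the grip force at its end, in the units of the state.
- status.observe(): the state, without advancing time (a new reading comes with each control period).
- cams.get_image(name): name is "scene" or "top" or "wrist"; returns a dict with "img" (384x512x3 uint8, red, green, blue), "depth" (384x512 float32, m along the optical axis (not along the pixel's ray), 0 where there is no reading), "fx", "fy", "cx", "cy" (pixels), "eye" and "rotation" of the camera in the world. Camera axes: x right, y up, looking along -z (the intrinsics and any distortion apply to the point x, -y, -z); pixel columns grow to the right and rows downward; lengths in m; the calibration is good to about 2 mm. A picture is of the moment at which its call begins.
- workorder.finish_job(): hands the job in; it is judged then, once.
The state is a dict: "clock": time; "joints": joint angles; "qvel": joint speeds; "tau": joint torques, N m; "position": TCP position; "tcp_rot": TCP orientation; "ft_force": force on the tool from outside, world axes, zero at the start; "torque": the same for the moment, N m; "width": finger opening in m; "grasp_force": force on a finger pad.
Only numpy, scipy, OpenCV 4.12 (cv2) and the standard library are available. Lean on these libraries where they do the work, as an engineer would, in place of code of your own. Each camera call takes 0.05 s, during which the arm holds its last target. There are 200 camera calls.

## Working session

There is one attempt and no reset: what is moved stays moved. The work goes in short steps, Python scripts to look and compute and a tool call to move; the robot and the scene stay as the last step left them, time stands still between calls to the robot, and variables do not carry over. Pictures are saved under pics/ and viewed, at most 10 in all, crops included, and the job is handed in when it is done.

Besides the shell and the picture viewer there is one more tool, called after "Emit:" as name(argument=value, ...) on one line, values as JSON. carry_out: Moves the arm, as the interface text tells. Its arguments: {"type":"object","properties":{"targets":{"type":"array"},"newtons":{"type":"number"}},"required":["targets"]}

```bash
ls; mkdir -p pics; cat > h.py <<'E'
import numpy as np, cv2
from workcell import status, cams, workorder, arm
def grab(n):
    d=cams.get_image(n); np.savez(f'{n}.npz',**{k:np.array(v) for k,v in d.items()}); return d
def load(n): return dict(np.load(f'{n}.npz'))
def ray(d,u,v):
    c=np.array([(u-d['cx'])/d['fx'],-(v-d['cy'])/d['fy'],-1.]); return np.array(d['eye']),np.array(d['rotation'])@c
def onz(d,u,v,z):
    e,r=ray(d,u,v); return e+r*(z-e[2])/r[2]
def dep(d,u,v):
    e,r=ray(d,u,v); return e+r*float(d['depth'][int(v),int(u)])
def save(d,n,crop=None,s=1.5):
    im=d['img'][...,::-1]
    if crop: a,b,c,e=crop; im=im[b:e,a:c]
    cv2.imwrite(f'pics/{n}.png',cv2.resize(im,None,fx=s,fy=s,interpolation=cv2.INTER_CUBIC))
E
python3 - <<'E'
from h import *
print(status.observe())
for n in('top','scene'):
    d=grab(n); save(d,n+'0'); print(n,d['fx'],d['cx'],d['cy'],d['eye'],d['rotation'],[k for k in d])
E
```

```text
pics
{'clock': 0.0, 'joints': array([-7.89873041e+01,  1.72168304e+01,  8.71806088e+01,  7.92469784e-04,
        7.56685920e+01, -3.81651977e+00]), 'qvel': array([-0.02889242, -0.00483038, -0.03952566, -0.10127965,  0.02208151,
       -0.01243432]), 'tau': array([-8.75650221e-04, -5.43496799e+01, -3.61793590e+01, -1.66995819e-04,
        4.01091442e-03, -5.11160079e-05]), 'position': array([ 0.1407532 , -0.5316553 ,  0.40410741]), 'tcp_rot': array([-1.79934166e+02, -5.16101863e-03,  1.48290161e+01]), 'ft_force': array([ 0.64547389, -0.10235228,  0.556877  ]), 'torque': array([-0.05173966,  0.03282648,  0.0046511 ]), 'grasp_force': 0.0, 'width': 0.08546450015779467}
top 429.69964409245426 249.77941391204374 190.28913276541797 [0.29606065 0.01681163 1.34679099] [ 10.01809551  -0.20169489 -89.53056811] ['img', 'depth', 'fx', 'fy', 'cx', 'cy', 'eye', 'rotation']
scene 355.12273909277286 251.53442590408739 191.724090346685 [ 1.0942653  -0.66234465  1.03271482] [41.87468389  0.43966437 39.99764224] ['img', 'depth', 'fx', 'fy', 'cx', 'cy', 'eye', 'rotation']
```

```bash
cat >> h.py <<'E'
from scipy.spatial.transform import Rotation as Ro
def ray(d,u,v):
    c=np.array([(u-d['cx'])/d['fx'],-(v-d['cy'])/d['fy'],-1.]); return np.array(d['eye']),Ro.from_euler('xyz',d['rotation'],degrees=True).apply(c)
E
echo
```

```text
(no output)
```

View pics/top0.png

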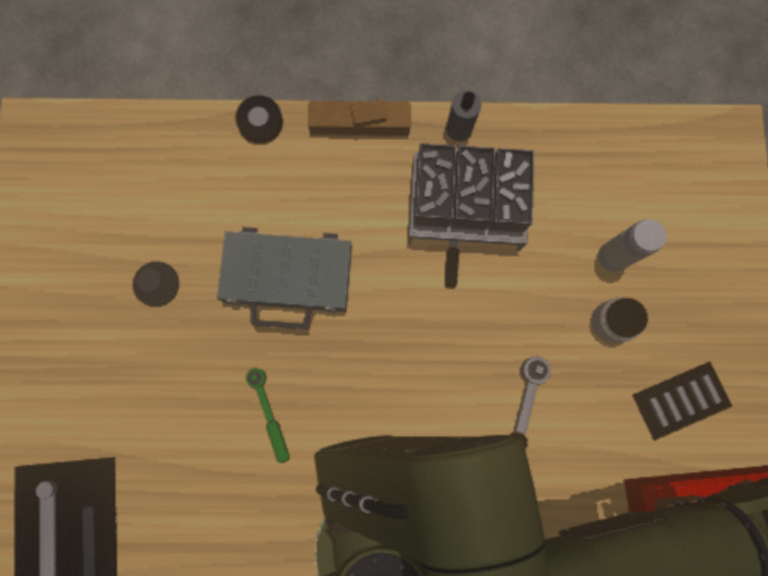

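View pics/scene0.png

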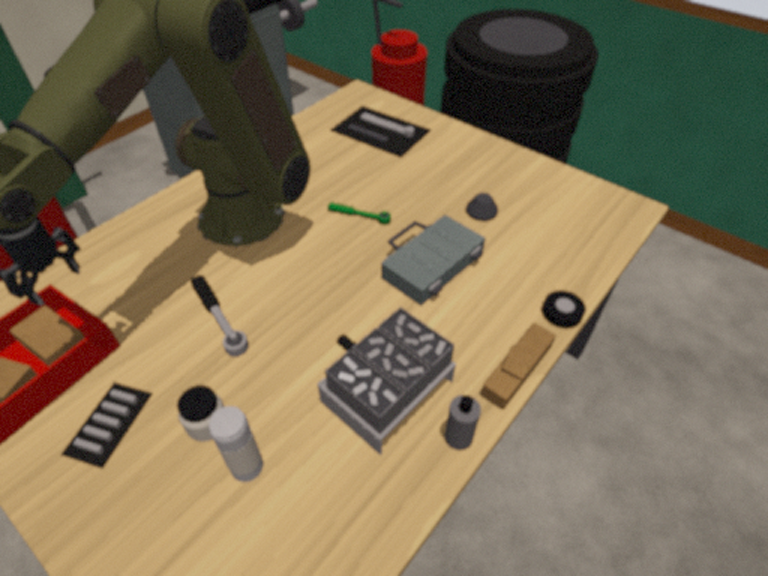

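Candidates (top picture, in original pixels): the green ratchet at (178,277), a black/steel one at (352,265) on the open bench, and a black handle at (301,178) sticking out of the stand. The one in the stand fits: it is not green and it lies under the stand. The other black one should be the bigger decoy. I'll confirm with a crop.

```bash
python3 - <<'E'
from h import *
d=load('top'); im=d['img'][...,::-1]
a=cv2.resize(im[140:225,140:240],None,fx=4,fy=4,interpolation=cv2.INTER_CUBIC)
b=cv2.resize(im[150:300,265:365][:,:],None,fx=4,fy=4,interpolation=cv2.INTER_CUBIC)
o=np.zeros((600,800,3),np.uint8); o[:340,:400]=a; o[:,400:]=b
cv2.imwrite('pics/crop.png',o)
hsv=cv2.cvtColor(d['img'],cv2.COLOR_RGB2HSV)
# lid: blue-grey, in window
m=np.zeros(hsv.shape[:2],np.uint8)
w=(d['img'][...,2].astype(int)>d['img'][...,0]+3); m[150:220,140:240]=w[150:220,140:240]*255
m=cv2.morphologyEx(m,cv2.MORPH_OPEN,np.ones((7,7)))
c=max(cv2.findContours(m,0,2)[0],key=cv2.contourArea); r=cv2.minAreaRect(c); bx=cv2.boxPoints(r); print('lid',r)
for p in bx: print(p, onz(d,*p,.061).round(4), dep(d,*(p*.85+.15*np.array(r[0]))).round(4))
# handle black
v=hsv[...,2]; m=np.zeros_like(v); m[166:195,290:310]=(v<70)[166:195,290:310]*255
c=max(cv2.findContours(m,0,2)[0],key=cv2.contourArea); r=cv2.minAreaRect(c); print('hand',r)
for p in cv2.boxPoints(r): print(p, onz(d,*p,.018).round(4))
print([dep(d,301,y).round(4) for y in (170,175,180,185,188)])
print('stand front shelf edge', [dep(d,u,160).round(4) for u in (280,310,340)])
E
```

```text
Traceback (most recent call last):
ValueError: max() iterable argument is empty
```

View pics/crop.png

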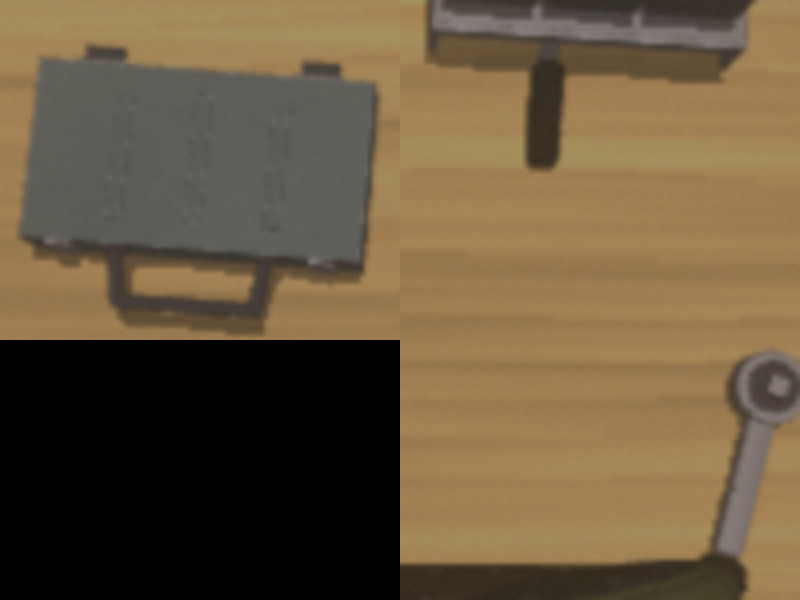

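The crop shows the lid (crop corners (40,58), (377,85), (362,263), (22,238)), the handle bar from (118,302) to (262,311), and the small black ratchet handle from (547,60) to (541,168) under the stand. The other black ratchet at (770,385) is larger, so it is the decoy.

```bash
python3 - <<'E'
from h import *
d=load('top')
g=lambda x,y:(140+x/4-.5,140+y/4-.5)
g2=lambda x,y:(265+(x-400)/4-.5,150+y/4-.5)
P=np.array([onz(d,*g(*p),.061) for p in((40,58),(377,85),(362,263),(22,238))]); print(P.round(4))
print('edges',[np.linalg.norm(P[i]-P[i-1]).round(4) for i in range(4)])
for a,b in((0,1),(3,2)): q=P[a]-P[b]; print('yaw(y axis) ',np.degrees(np.arctan2(-q[0],q[1])))
H=np.array([onz(d,*g(*p),.053) for p in((118,302),(262,311))]); print('bar',H.round(4),H.mean(0).round(4),np.linalg.norm(H[0]-H[1]))
hinge=(P[0]+P[1])/2; print('hinge',hinge.round(4),'dist bar', np.linalg.norm(hinge[:2]-H.mean(0)[:2]), 'depth z', dep(d,*g(200,150)).round(4), dep(d,*g(190,307)).round(4))
R=np.array([onz(d,*g2(*p),z) for p,z in(((547,62),.022),((541,166),.018))]); print('ratchet',R.round(4))
q=R[0]-R[1]; print('yaw',np.degrees(np.arctan2(q[1],q[0])),np.linalg.norm(q))
S=np.array([onz(d,*g2(*p),.072) for p in((432,30),(745,47))]); print('stand front',S.round(4),np.linalg.norm(S[0]-S[1]))
E
```

```text
[[0.6341 0.3241 0.061 ]
 [0.615  0.0642 0.061 ]
 [0.4768 0.0735 0.061 ]
 [0.4937 0.3309 0.061 ]]
edges [np.float64(0.1406), np.float64(0.2606), np.float64(0.1385), np.float64(0.258)]
yaw(y axis)  -4.187114409086241
yaw(y axis)  -3.7446661509300165
bar [[0.4466 0.2578 0.053 ]
 [0.4407 0.1488 0.053 ]] [0.4436 0.2033 0.053 ] 0.10918855579564571
hinge [0.6246 0.1942 0.061 ] dist bar 0.18115579525046713 depth z [0.5625 0.1984 0.0624] [0.4421 0.2018 0.0631]
ratchet [[ 0.6128 -0.1482  0.022 ]
 [ 0.5299 -0.1429  0.018 ]]
yaw -3.64117971906775 0.08315559862139604
stand front [[ 0.6252 -0.0544  0.072 ]
 [ 0.614  -0.2932  0.072 ]] 0.23907717738519949
```

Emit:
carry_out(targets=[[85, 34, -45, 0, 0], [85, 34, -45, 0, 0], [85, 34, -45, 0, 0], [85, 34, -45, 0, 0], [85, 34, -45, 0, 0], [85, 34, -45, 0, 0], [85, 34, -45, 0, 0], [85, 34, -45, 0, 0], [85, 34, -45, 0, 0], [85, 34, -45, 0, 0], [85, 34, -45, 0, 0], [85, 34, -45, 0, 0]], newtons=40)

```text
clock: 1.6
position: [0.3972, 0.0968, 0.4047]
tcp_rot: [180.0, -0.0, 14.9]
ft_force: [1.7, -1.1, 0.6]
width: 0.0849
grasp_force: 0.0
```

Emit:
carry_out(targets=[[32, 34, -45, 0, 0], [32, 38, -49, 0, 0], [32, 0, 0, 0, -0.177], [32, 0, 0, 0, -0.177], [32, 0, 0, 0, -0.177], [32, 0, 0, 0, -0.177], [32, 0, 0, 0, -0.177], [32, 0, 0, 0, -0.177], [32, 0, 0, 0, -0.177], [32, 0, 0, 0, 0]])

```text
clock: 2.85
position: [0.4425, 0.2041, 0.4045]
tcp_rot: [-180.0, 0.0, 85.8]
ft_force: [0.1, 0.7, 0.5]
width: 0.0321
grasp_force: 0.0
```

```bash
python3 - <<'E'
from h import *
d=grab('wrist'); save(d,'wrist1'); print(d['eye'],d['rotation'],d['fx'])
for p in((.4425,.2041,.053),(.6246,.1945,.061)):
    c=Ro.from_euler('xyz',d['rotation'],degrees=True).inv().apply(np.array(p)-d['eye']); print(d['cx']+d['fx']*c[0]/-c[2], d['cy']-d['fy']*c[1]/-c[2])
E
```

```text
[0.44687485 0.27878457 0.37472051] [-1.72574618e+01  9.06132919e-04 -4.19054077e+00] 293.7806461077797
256.78682628090917 170.50092291517984
423.83560624825043 168.8264576416029
```

View pics/wrist1.png

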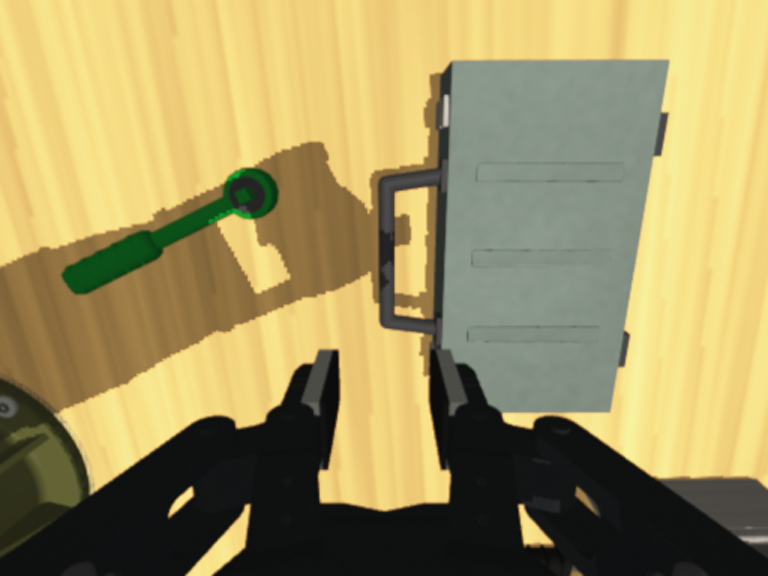

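The wrist view shows the bar centred at (387,252) in the 1.5x picture, where it was predicted to within about 1 mm, and parallel to the jaws. I'll go down and pinch it.

Emit:
carry_out(targets=[[32, 0, 1, 50, 0], [32, 0, 0, 50, 0], [32, 0, 0, 40, 0], [32, 0, 0, 30, 0], [32, 0, 0, 20, 0], [32, 0, 0, 6, 0], [32, 0, 0, 0, 0], [5, 0, 0, 0, 0], [5, 0, 0, 0, 0], [5, 0, 0, 0, 0], [5, 0, 0, 0, 0]], newtons=40)

```text
clock: 4.28
position: [0.4438, 0.204, 0.2096]
tcp_rot: [179.9, -0.0, 85.8]
ft_force: [0.6, -0.7, 7.1]
width: 0.0104
grasp_force: 39.3
```

```bash
python3 - <<'E'
import numpy as np
t=np.radians(np.linspace(0,106,37)); x=-182*np.cos(t)+8*np.sin(t); z=182*np.sin(t)+8*np.cos(t)
print(np.c_[np.diff(x),-np.diff(z)].round(1).tolist())
E
```

```text
[[0.7, -9.3], [1.1, -9.3], [1.6, -9.2], [2.1, -9.1], [2.5, -9.0], [3.0, -8.9], [3.5, -8.7], [3.9, -8.5], [4.3, -8.3], [4.7, -8.1], [5.2, -7.8], [5.6, -7.5], [5.9, -7.2], [6.3, -6.9], [6.6, -6.6], [7.0, -6.2], [7.3, -5.9], [7.6, -5.5], [7.8, -5.1], [8.1, -4.7], [8.3, -4.3], [8.5, -3.8], [8.7, -3.4], [8.9, -2.9], [9.0, -2.5], [9.1, -2.0], [9.2, -1.5], [9.3, -1.1], [9.3, -0.6], [9.4, -0.1], [9.4, 0.4], [9.3, 0.9], [9.3, 1.3], [9.2, 1.8], [9.1, 2.3], [8.9, 2.7]]
```

Emit:
carry_out(targets=[[5, 0, 0.7, -9.3, 0], [5, 0, 1.1, -9.3, 0], [5, 0, 1.6, -9.2, 0], [5, 0, 2.1, -9.1, 0], [5, 0, 2.5, -9, 0], [5, 0, 3, -8.9, 0], [5, 0, 3.5, -8.7, 0], [5, 0, 3.9, -8.5, 0], [5, 0, 4.3, -8.3, 0], [5, 0, 4.7, -8.1, 0], [5, 0, 5.2, -7.8, 0], [5, 0, 5.6, -7.5, 0]])

```text
clock: 5.78
position: [0.4805, 0.2016, 0.3129]
tcp_rot: [-179.7, 0.0, 85.8]
ft_force: [-20.1, 5.9, 10.3]
width: 0.0102
grasp_force: 39.5
```

Emit:
carry_out(targets=[[5, 0, 5, -7.5, 0], [5, 0, 5.5, -7.1, 0], [5, 0, 6.3, -6.9, 0], [5, 0, 6.6, -6.6, 0], [5, 0, 7, -6.2, 0], [5, 0, 7.3, -5.9, 0]])

```text
clock: 6.52
position: [0.5189, 0.1988, 0.3537]
tcp_rot: [-179.9, -0.0, 85.8]
ft_force: [-10.0, 4.3, 9.6]
width: 0.0105
grasp_force: 39.2
```

Emit:
carry_out(targets=[[5, 0, 7.3, -5.8, 0], [5, 0, 7.6, -5.5, 0], [5, 0, 7.8, -5.1, 0], [5, 0, 8.1, -4.7, 0], [5, 0, 8.3, -4.3, 0], [5, 0, 8.5, -3.8, 0], [5, 0, 8.7, -3.4, 0], [5, 0, 8.9, -2.9, 0]])

```text
clock: 7.52
position: [0.5843, 0.1943, 0.3864]
tcp_rot: [-179.8, -0.0, 85.9]
ft_force: [5.1, 10.6, -19.5]
width: 0.0099
grasp_force: 38.7
```

Emit:
carry_out(targets=[[5, 0, 0, 0, 0], [5, 0, 0, 2, 0], [5, 0, 0, 2, 0], [5, 0, 0, 2, 0], [5, 0, 0, 1, 0]], newtons=20)

```text
clock: 8.15
position: [0.584, 0.194, 0.386]
tcp_rot: [179.7, -0.1, 85.8]
ft_force: [-7.0, 1.7, 31.2]
width: 0.0102
grasp_force: 44.5
```

```bash
python3 - <<'E'
from h import *
print({k:np.round(v,3) for k,v in status.observe().items()})
d=grab('scene'); w=grab('wrist')
a=cv2.resize(d['img'][60:260,190:390],(400,400),interpolation=cv2.INTER_CUBIC)
b=cv2.resize(w['img'][100:384,120:404],(400,400),interpolation=cv2.INTER_CUBIC)
cv2.imwrite('pics/lid.png',np.hstack([a,b])[...,::-1])
E
```

```text
{'clock': np.float64(8.15), 'joints': array([1.4961e+01, 2.6336e+01, 7.7136e+01, 3.3000e-02, 7.6180e+01,
       1.9113e+01]), 'qvel': array([-0.209,  0.342,  0.534, -0.56 , -1.425, -0.054]), 'tau': array([ -1.104, -48.601, -27.671,  -0.398,  -1.263,   0.071]), 'position': array([0.584, 0.194, 0.386]), 'tcp_rot': array([ 1.79681e+02, -1.45000e-01,  8.58400e+01]), 'ft_force': array([-7.013,  1.705, 31.214]), 'torque': array([0.198, 1.096, 0.102]), 'grasp_force': np.float64(44.456), 'width': np.float64(0.01)}
```

View pics/lid.png

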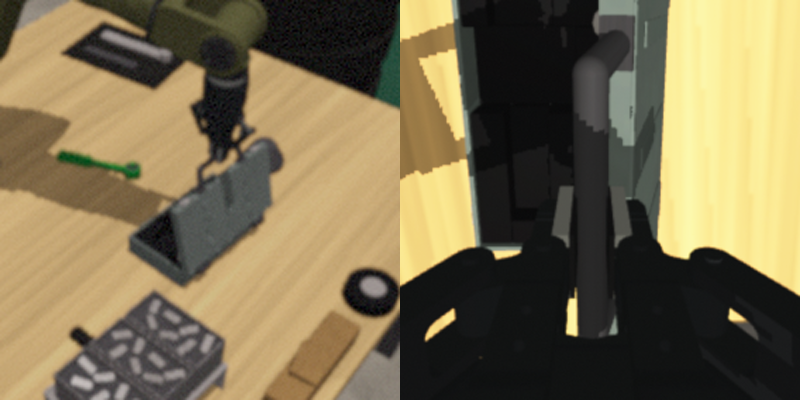

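The left view shows the lid held near upright by the gripper. In the right one the bar sits between the pads, running up through (590,150). I'll measure its height from the wrist depth.

```bash
python3 - <<'E'
from h import *
w=load('wrist')
for y in (160,180,200,220,240,260,290,320): print(y,dep(w,256,y).round(4))
print(status.observe()['ft_force'])
E
```

```text
160 [0.5877 0.2444 0.23  ]
180 [0.587  0.2352 0.2293]
200 [0.5864 0.226  0.2297]
220 [0.5857 0.216  0.2293]
240 [0.5849 0.206  0.2299]
260 [0.5842 0.1953 0.2297]
290 [0.583  0.1785 0.23  ]
320 [0.5816 0.1594 0.2289]
[-6.83324641  2.60117229 28.53010444]
```

Emit:
carry_out(targets=[[5, 0, 0, -4, 0], [5, 0, 9, -2.5, 0], [5, 0, 9.1, -2.1, 0], [5, 0, 9.2, -1.6, 0], [5, 0, 9.3, -1.2, 0], [5, 0, 9.3, -0.7, 0]], newtons=30)

```text
clock: 9.0
position: [0.63, 0.191, 0.392]
tcp_rot: [-179.8, -0.0, 85.9]
ft_force: [-0.4, 7.2, -13.2]
width: 0.0101
grasp_force: 38.7
```

Emit:
carry_out(targets=[[5, 0, 9.3, 0.8, 0], [5, 0, 9.3, 1, 0], [5, 0, 9.3, 1.2, 0], [5, 0, 9.2, 1.5, 0], [5, 0, 9.1, 2, 0], [5, 0, 0, 0, 0]])

```text
clock: 9.75
position: [0.6762, 0.1877, 0.3864]
tcp_rot: [-179.9, -0.1, 85.9]
ft_force: [-0.5, 8.5, -1.4]
width: 0.0101
grasp_force: 38.4
```

Emit:
carry_out(targets=[[5, 0, 3, 0.8, 0], [5, 0, 3, 0.9, 0], [5, 0, 2, 0.6, 0], [5, 0, 0, 0, 0]])

```text
clock: 10.25
position: [0.6837, 0.1872, 0.3843]
tcp_rot: [-179.9, -0.1, 85.9]
ft_force: [-2.5, 7.5, -1.7]
width: 0.0103
grasp_force: 38.3
```

Emit:
carry_out(targets=[[14, 0, 0, 0, 0], [20, 0, 0, 0, 0], [32, 0, 0, 0, 0], [32, 0, 0, 0, 0], [32, 0, 0, -25, 0], [32, 0, 0, -35, 0], [60, 0, 0, 0, 0]])

```text
clock: 11.12
position: [0.6838, 0.1863, 0.4478]
tcp_rot: [179.7, -0.1, 85.8]
ft_force: [-0.5, -0.9, 0.0]
width: 0.0489
grasp_force: 0.0
```

```bash
python3 - <<'E'
from h import *
w=grab('wrist'); o=status.observe(); print(o['position'],o['tcp_rot'])
# bar location: highest points in center window
z=np.array([[*dep(w,u,v)] for v in range(60,300,3) for u in range(150,380,3) if w['depth'][v,u]>.05])
b=z[(z[:,2]>.19)&(z[:,2]<.25)&(z[:,0]>.6)&(z[:,1]>.14)&(z[:,1]<.26)]; print(len(b), b.mean(0),b[:,2].max(), b[np.argsort(-b[:,2])[:10]].mean(0))
E
```

```text
[0.68393861 0.18632899 0.44549054] [ 1.79885847e+02 -3.07504621e-02  8.58157391e+01]
312 [0.68258345 0.19990072 0.2216317 ] 0.2259055611740945 [0.68347667 0.20114967 0.22567915]
```

Emit:
carry_out(targets=[[60, -42, -13, 0, 0], [60, -42, -13, 0, 0], [60, -42, -13, 0, 0], [60, -42, -13, 0, 0], [60, -42, -13, 0, 0], [60, -42, -13, 0, 0], [60, -42, -13, 0, 0], [60, -45, -11, 0, 0], [60, 0, 0, 30, 0.173], [60, 0, 0, 30, 0.173], [60, 0, 0, 30, 0.173], [60, 0, 0, 30, 0.173]])

```text
clock: 12.68
position: [0.5572, -0.1442, 0.3223]
tcp_rot: [-179.9, 0.0, 45.8]
ft_force: [0.1, 0.7, 0.1]
width: 0.0605
grasp_force: 0.0
```

Emit:
carry_out(targets=[[60, 0, 0, 0, 0.173], [60, 0, 0, 0, 0.173], [60, 0, 0, 0, 0.173], [60, 0, 0, 0, 0.173], [60, 0, 0, 0, 0.176], [60, 0, 0, 0, 0]])

```text
clock: 13.42
position: [0.5574, -0.1442, 0.3234]
tcp_rot: [-180.0, 0.1, -3.5]
ft_force: [-0.1, 0.3, -1.0]
width: 0.0599
grasp_force: 0.0
```

```bash
python3 - <<'E'
from h import *
w=grab('wrist'); o=status.observe(); print(o['position'],o['tcp_rot'])
g=cv2.cvtColor(w['img'],cv2.COLOR_RGB2GRAY)
P=np.array([np.r_[dep(w,u,v),u,v] for v in range(40,330) for u in range(120,400) if w['depth'][v,u]>.05 and g[v,u]<80])
b=P[(P[:,2]>.012)&(P[:,2]<.03)&(P[:,0]<.612)&(abs(P[:,1]+.145)<.04)]; print(len(b))
for x in np.arange(.52,.615,.01):
    s=b[abs(b[:,0]-x)<.004]
    if len(s): print(x.round(3),len(s),s[:,1].min().round(4),s[:,1].max().round(4),s[:,2].max().round(4))
print(b[:,0].min())
save(w,'wrist2')
E
```

```text
[ 0.55741657 -0.1442567   0.32364654] [-1.79985133e+02  6.74253328e-02 -3.34151926e+00]
2187
0.53 37 -0.1577 -0.1379 0.0221
0.54 199 -0.16 -0.134 0.0244
0.55 201 -0.1596 -0.1347 0.0244
0.56 222 -0.1611 -0.1356 0.0246
0.57 214 -0.1615 -0.1371 0.0252
0.58 220 -0.1629 -0.1372 0.0247
0.59 240 -0.1633 -0.1377 0.0248
0.6 242 -0.1642 -0.1392 0.0251
0.61 181 -0.1641 -0.1398 0.0244
0.5309062329636383
```

View pics/wrist2.png

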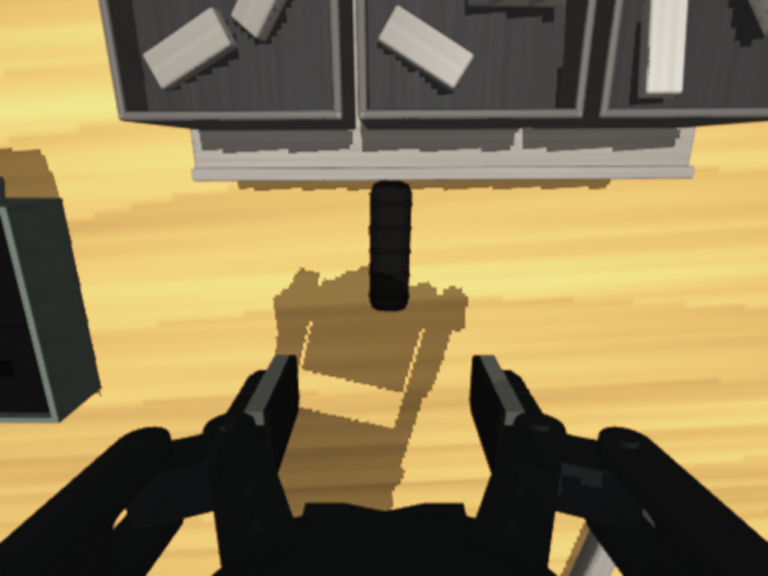

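The picture shows the black handle from (390,185) to (388,308), centred between the open fingers and clear of the stand edge. Its depth points put it at y = -0.148 and yaw about -4.4°, so I'll shift 3.5 mm, go down and grip.

Emit:
carry_out(targets=[[60, 0, 3.5, 45, 0.017], [60, 0, 0, 45, 0], [60, 0, 0, 35, 0], [60, 0, 0, 15, 0], [60, 0, 0, 6, 0], [60, 0, 0, 0, 0], [20, 0, 0, 0, 0], [20, 0, 0, 0, 0], [20, 0, 0, 0, 0], [20, 0, 0, 0, 0]], newtons=50)

```text
clock: 14.72
position: [0.5577, -0.1479, 0.1794]
tcp_rot: [180.0, -0.1, -4.5]
ft_force: [-1.1, -0.0, 7.0]
width: 0.0246
grasp_force: 50.4
```

Gripped: the width of 24.6 mm fits the handle. I'll draw it out 175 mm along its axis.

Emit:
carry_out(targets=[[20, -5, 0, 0, 0], [20, -10, 0, 0, 0], [20, -15, 0, 0, 0], [20, -18, 0, 0, 0], [20, -18, 0, 0, 0], [20, -18, 0, 0, 0], [20, -18, 0, 0, 0], [20, -18, 0, 0, 0], [20, -18, 0, 0, 0], [20, -18, 0, 0, 0], [20, -14, 0, 0, 0], [20, -5, 0, 0, 0]])

```text
clock: 16.23
position: [0.3829, -0.1341, 0.1794]
tcp_rot: [179.9, -0.2, -4.6]
ft_force: [6.2, 0.0, 6.3]
width: 0.0247
grasp_force: 50.4
```

Emit:
carry_out(targets=[[20, 0, 0, 0, 0], [40, 0, 0, 0, 0], [60, 0, 0, 0, 0], [60, 0, 0, 0, 0], [60, 0, 0, -10, 0], [60, 0, 0, -40, 0], [60, 20, 0, -50, 0], [60, 40, 0, -40, 0], [60, 40, 0, 0, 0], [60, 0, 0, 0, 0]])

```text
clock: 17.48
position: [0.4839, -0.1417, 0.319]
tcp_rot: [180.0, -0.1, -4.5]
ft_force: [-0.5, 1.0, -1.3]
width: 0.0601
grasp_force: 0.0
```

```bash
python3 - <<'E'
from h import *
w=grab('wrist'); t=grab('top'); o=status.observe(); print(o['position'],o['tcp_rot'])
V,U=np.mgrid[0:384,0:512]
e=np.array(w['eye']); c=np.stack([(U-w['cx'])/w['fx'],-(V-w['cy'])/w['fy'],-np.ones(U.shape)],-1)
P=e+(c*w['depth'][...,None])@Ro.from_euler('xyz',w['rotation'],degrees=True).as_matrix().T
m=(w['depth']>.05)&(P[...,2]>.008)&(P[...,2]<.045)&(P[...,0]>.33)&(P[...,0]<.605)&(abs(P[...,1]+.145)<.045)
for x in np.arange(.34,.61,.01):
    s=P[m&(abs(P[...,0]-x)<.003)]
    if len(s): print(x.round(3),len(s),s[:,1].min().round(4),s[:,1].max().round(4),np.median(s[:,2]).round(4))
im=np.hstack([cv2.resize(w['img'],(480,360)),cv2.resize(t['img'][120:300,240:400],(320,360))])
cv2.imwrite('pics/out.png',im[...,::-1])
E
```

```text
[ 0.48223434 -0.14167137  0.31829371] [-1.79984422e+02  5.67992946e-02 -4.52270341e+00]
0.36 76 -0.1453 -0.1216 0.0216
0.37 137 -0.1467 -0.1211 0.0226
0.38 114 -0.1479 -0.1218 0.0227
0.39 123 -0.1484 -0.1227 0.0224
0.4 149 -0.1492 -0.1229 0.0224
0.41 131 -0.1499 -0.1239 0.0228
0.42 132 -0.1504 -0.1255 0.0223
0.43 155 -0.1515 -0.1251 0.0224
0.44 131 -0.1496 -0.128 0.0177
0.45 84 -0.1474 -0.1331 0.0186
0.46 84 -0.1482 -0.1339 0.0186
0.47 89 -0.1489 -0.1348 0.0187
0.48 90 -0.1496 -0.1357 0.0187
0.49 93 -0.1503 -0.1365 0.0187
0.5 100 -0.151 -0.1365 0.0187
0.51 97 -0.1516 -0.1372 0.0187
0.52 211 -0.1631 -0.1304 0.0251
0.53 287 -0.1664 -0.1268 0.0259
0.54 297 -0.1658 -0.1284 0.0256
0.55 135 -0.1593 -0.1346 0.0243
```

View pics/out.png

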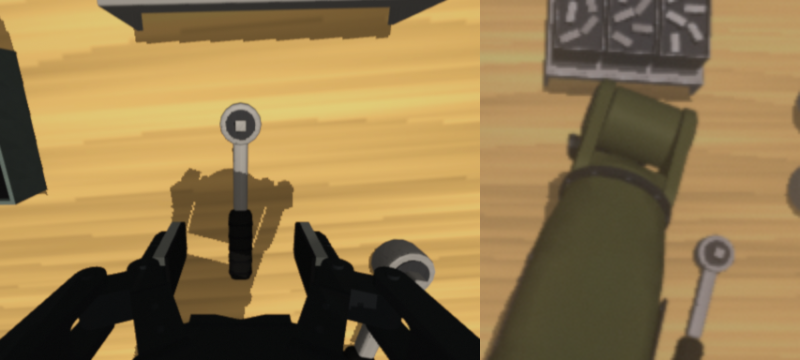

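The left view shows the ratchet fully out on the open bench and released: head at (241,125), shank at (241,180), handle end at (240,275). The shank middle is at about (0.480, -0.1423), under the gripper. I'll take it there.

Emit:
carry_out(targets=[[45, -2, 0.6, 45, 0], [45, 0, 0, 45, 0], [45, 0, 0, 30, 0], [45, 0, 0, 15, 0], [45, 0, 0, 6, 0], [45, 0, 0, 0, 0], [8, 0, 0, 0, 0], [8, 0, 0, 0, 0], [8, 0, 0, 0, 0], [8, 0, 0, 0, 0], [8, 0, 0, 0, 0]], newtons=80)

```text
clock: 18.95
position: [0.4808, -0.1424, 0.1784]
tcp_rot: [180.0, -0.1, -4.5]
ft_force: [-3.9, 0.3, 8.7]
width: 0.0125
grasp_force: 79.0
```

Emit:
carry_out(targets=[[8, 0, 0, -10, 0], [8, 0, 0, -20, 0], [8, 0, 0, -30, 0], [8, 0, 0, -30, 0], [8, 0, 0, -30, 0], [8, 0, 0, -30, 0], [8, 0, 0, 0, -0.1], [8, 0, 0, 0, -0.15], [8, 0, 0, 0, -0.15], [8, 0, 0, 0, -0.15], [8, 0, 0, 0, -0.15], [8, 0, 0, 0, -0.15]])

```text
clock: 20.45
position: [0.4804, -0.1422, 0.3278]
tcp_rot: [-180.0, 0.0, 44.5]
ft_force: [-0.9, 0.7, -3.7]
width: 0.0128
grasp_force: 78.6
```

Emit:
carry_out(targets=[[8, 0, 0, 0, -0.15], [8, 0, 0, 0, -0.15], [8, 0, 0, 0, -0.15], [8, 0, 0, 0, -0.15], [8, 0, 0, 0, -0.126], [8, 20, 2, 0, 0], [8, 40, 3, 0, 0], [8, 40, 3, 0, 0], [8, 40, 3, 0, 0], [8, 40, 3, 0, 0], [8, 40, 3, 0, 0], [8, 40, 3, 0, 0]])

```text
clock: 21.95
position: [0.5196, 0.1169, 0.3279]
tcp_rot: [-180.0, 0.0, 85.8]
ft_force: [0.2, -1.3, -2.9]
width: 0.0126
grasp_force: 78.6
```

Emit:
carry_out(targets=[[8, 40, 3, 0, 0], [8, 40, 3, 0, 0], [8, 20, 1, 0, 0], [8, 13, 0, 0, 0], [8, 0, 0, 0, 0]])

```text
clock: 22.58
position: [0.535, 0.2277, 0.3274]
tcp_rot: [-180.0, 0.0, 85.8]
ft_force: [-0.0, -0.3, -3.8]
width: 0.0131
grasp_force: 78.6
```

```bash
python3 - <<'E'
from h import *
w=grab('wrist'); t=grab('top'); o=status.observe(); print(o['position'],o['tcp_rot'],o['width'],o['ft_force'])
im=np.hstack([cv2.resize(w['img'],(480,360)),cv2.resize(t['img'][120:240,130:236],(318,360))])
cv2.imwrite('pics/hover.png',im[...,::-1])
for n,p in dict(fl=(-140,130,45),bl=(0,130,45),recend=(-92,104,40),r1=(-116,104,40),r2=(-68,104,40)).items():
    q=np.array([.6246+p[0]/1e3*.9974+p[1]/1e3*.0715,.1945-p[0]/1e3*.0715+p[1]/1e3*.9974,p[2]/1e3])
    c=Ro.from_euler('xyz',w['rotation'],degrees=True).inv().apply(q-w['eye']); print(n,q.round(4),(w['cx']+w['fx']*c[0]/-c[2])*480/512, (w['cy']-w['fy']*c[1]/-c[2])*360/384)
E
```

```text
[0.53513354 0.22690521 0.32741027] [-1.79991461e+02  1.62083195e-02  8.57247230e+01] 0.012743842468948538 [ 0.20151229 -0.56329374 -3.90821723]
fl [0.4943 0.3342 0.045 ] 183.77561643282823 59.206896006272395
bl [0.6339 0.3242 0.045 ] 349.3870339591161 59.00509105580741
recend [0.5403 0.3048 0.04  ] 240.54865463937557 91.49660758183539
r1 [0.5163 0.3065 0.04  ] 213.6043613235983 91.52903890403338
r2 [0.5642 0.3031 0.04  ] 267.49361662172964 91.46417545480121
```

View pics/hover.png

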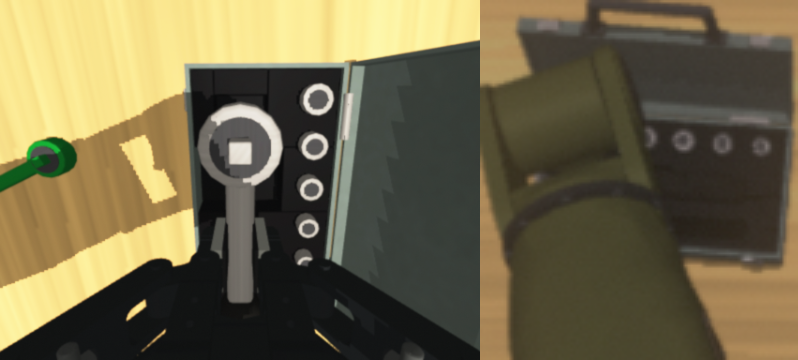

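The left view shows the ratchet held straight (head at (240,148), shank at (240,220)), with the case corner at (186,65), about 6 px lower than predicted. I'll check the case and the head by depth.

```bash
cat >> h.py <<'E'
def cloud(w):
    V,U=np.mgrid[0:384,0:512]
    c=np.stack([(U-w['cx'])/w['fx'],-(V-w['cy'])/w['fy'],-np.ones(U.shape)],-1)
    return np.array(w['eye'])+(c*w['depth'][...,None])@Ro.from_euler('xyz',w['rotation'],degrees=True).as_matrix().T
E
python3 - <<'E'
from h import *
w=load('wrist'); P=cloud(w); ok=w['depth']>.05
f=np.array([[.9974,-.0715],[.0715,.9974]]); Q=(P[...,:2]-[.6246,.1945])@f.T*1000; z=P[...,2]*1000
# left wall top
m=ok&(z>42)&(z<50)&(Q[...,0]>-130)&(Q[...,0]<-60)&(Q[...,1]>100); s=Q[m]; print('left wall y',np.percentile(s[:,1],[2,50,98]),np.median(z[m]))
for a,b in((-130,-110),(-80,-60)):
    t=s[(s[:,0]>a)&(s[:,0]<b)]; print(a,np.percentile(t[:,1],[2,98]))
m=ok&(z>42)&(z<50)&(Q[...,0]>-160)&(Q[...,0]<-125)&(Q[...,1]>60)&(Q[...,1]<115); s=Q[m]; print('front wall x',np.percentile(s[:,0],[2,50,98]),np.median(z[m]))
for a,b in((60,80),(100,115)):
    t=s[(s[:,1]>a)&(s[:,1]<b)]; print(a,np.percentile(t[:,0],[2,98]))
# recess: depth below tray
m=ok&(z<32)&(z>5)&(Q[...,0]>-130)&(Q[...,0]<-50)&(Q[...,1]<115)&(Q[...,1]>40); s=Q[m]; print('rec',len(s),np.percentile(s,[1,50,99],axis=0).round(1),np.percentile(z[m],[5,50,95]))
# held ratchet
m=ok&(z>145)&(z<215)&(abs(Q[...,0]+92)<32)&(Q[...,1]>30)&(Q[...,1]<130); s=Q[m]; print('head',np.percentile(s,[0.5,50,99.5],axis=0).round(1),np.percentile(z[m],[5,50,95]))
m2=m&(Q[...,1]<52);s=Q[m2]
for y in (35,42,48,60,70,80,90):
    t=Q[m&(abs(Q[...,1]-y)<2)]; zz=z[m&(abs(Q[...,1]-y)<2)]; print(y,t[:,0].min().round(1),t[:,0].max().round(1),np.median(zz).round(1)) if len(t) else 0
E
```

```text
left wall y [103.65391774 124.83251151 127.78011067] 45.554681981516325
-130 [102.88869186 127.1192369 ]
-80 [104.44379875 127.77714518]
front wall x [-140.28537494 -137.78967663 -127.82440142] 45.7046370725478
60 [-140.09380315 -131.0645313 ]
100 [-140.40976118 -127.68194497]
rec 608 [[-116.4   50.3]
 [ -91.6   96.9]
 [ -53.4  101.3]] [17.67643988 18.95031752 25.17819399]
head [[-123.4   30.3]
 [ -92.6   48. ]
 [ -60.9   97.2]] [167.19922809 175.0352757  211.34949671]
35 -124.0 -60.8 191.3
42 -123.2 -60.6 167.7
48 -100.4 -85.9 167.7
60 -102.0 -83.7 173.3
70 -111.1 -74.3 174.5
80 -112.6 -73.1 174.9
90 -109.6 -76.0 174.1
```

Emit:
carry_out(targets=[[8, -1, 0.7, 20, 0], [8, 0, 0, 25, 0], [8, 0, 0, 25, 0], [8, 0, 0, 20, 0], [8, 0, 0, 12, 0], [8, 0, 0, 8, 0], [8, 0, 0, 6, 0], [8, 0, 0, 6, 0], [8, 0, 0, 4, 0], [8, 0, 0, 2, 0], [8, 0, 0, 0, 0]])

```text
clock: 24.05
position: [0.5357, 0.2267, 0.1994]
tcp_rot: [-180.0, 0.0, 85.8]
ft_force: [-0.6, -0.6, -2.7]
width: 0.0128
grasp_force: 78.6
```

Emit:
carry_out(targets=[[8, 0, 0, 1.5, 0], [8, 0, 0, 1, 0], [8, 0, 0, 0.5, 0], [8, 0, 0, 0, 0]])

```text
clock: 24.55
position: [0.5357, 0.2267, 0.1965]
tcp_rot: [180.0, -0.0, 85.8]
ft_force: [-1.6, -0.4, -1.2]
width: 0.0128
grasp_force: 78.8
```

Contact is starting: the load has dropped from 3.7 N to 1.2 N. I'll go 1 mm further, release gently and rise.

Emit:
carry_out(targets=[[8, 0, 0, 1, 0], [8, 0, 0, 0, 0], [16, 0, 0, 0, 0], [24, 0, 0, 0, 0], [34, 0, 0, 0, 0], [34, 0, 0, 0, 0], [34, 0, 0, -10, 0], [34, 0, 0, -40, 0], [34, 0, 0, -50, 0], [34, 0, 0, -50, 0], [34, -40, 0, 0, 0], [34, 0, 0, 0, 0]])

```text
clock: 26.05
position: [0.5326, 0.1852, 0.3467]
tcp_rot: [179.9, -0.0, 85.7]
ft_force: [-0.6, 0.2, 0.4]
width: 0.0343
grasp_force: 0.0
```

```bash
python3 - <<'E'
from h import *
w=grab('wrist'); P=cloud(w); ok=w['depth']>.05; o=status.observe(); print(o['position'],o['ft_force'])
f=np.array([[.9974,-.0715],[.0715,.9974]]); Q=(P[...,:2]-[.6246,.1919])@f.T*1000; z=P[...,2]*1000
for y in range(-100,110,10):
    g=[np.median(z[ok&(abs(Q[...,1]-y)<3)&(abs(Q[...,0]-x)<2)]).round(1) if (ok&(abs(Q[...,1]-y)<3)&(abs(Q[...,0]-x)<2)).any() else None for x in (-120,-105,-98,-92,-86,-79,-64)]
    print(y,[None if v is None else float(v) for v in g])
save(w,'home')
E
```

```text
[0.5326833  0.18610852 0.34624735] [ 1.22845559e+00  6.54740306e-04 -5.20398790e-01]
-100 [41.0, 19.2, 31.1, 37.3, 29.2, 19.3, 40.9]
-90 [41.0, 36.2, 40.7, 41.2, 41.0, 19.3, 41.1]
-80 [41.1, 36.9, 41.1, 41.1, 40.5, 19.7, 41.2]
-70 [41.1, 40.0, 40.9, 41.2, 40.8, 34.5, 41.0]
-60 [40.8, 37.5, 40.9, 41.3, 40.6, 19.2, 41.3]
-50 [40.9, 35.2, 41.0, 40.6, 40.8, 19.2, 40.9]
-40 [41.0, 37.6, 41.2, 41.2, 41.0, 35.0, 40.6]
-30 [40.6, 35.5, 41.1, 40.9, 41.1, 34.0, 41.1]
-20 [40.7, 35.2, 40.6, 41.2, 40.6, 27.7, 41.0]
-10 [41.4, 17.1, 35.7, 36.1, 33.5, 17.8, 186.1]
0 [225.1, 255.2, 257.9, 258.0, 258.6, 255.8, 224.3]
10 [9.1, 9.1, 36.6, 37.1, 36.3, 8.9, 9.2]
20 [9.2, 8.7, 36.3, 37.0, 35.6, 8.9, 8.9]
30 [9.1, 9.1, 36.6, 36.9, 36.3, 8.8, 8.8]
40 [8.9, 9.2, 36.5, 36.6, 36.2, 9.0, 9.1]
50 [8.8, 8.8, 36.5, 37.3, 36.0, 9.0, 9.2]
60 [40.9, 18.7, 36.3, 37.8, 37.0, 18.6, 40.7]
70 [40.9, 42.7, 43.9, 43.9, 43.8, 42.7, 41.1]
80 [41.2, 44.0, 44.3, 55.1, 44.2, 43.5, 40.9]
90 [41.1, 42.7, 43.9, 44.2, 43.9, 42.7, 41.0]
100 [40.8, 19.4, 41.8, 42.2, 41.4, 19.1, 41.2]
```

View pics/home.png

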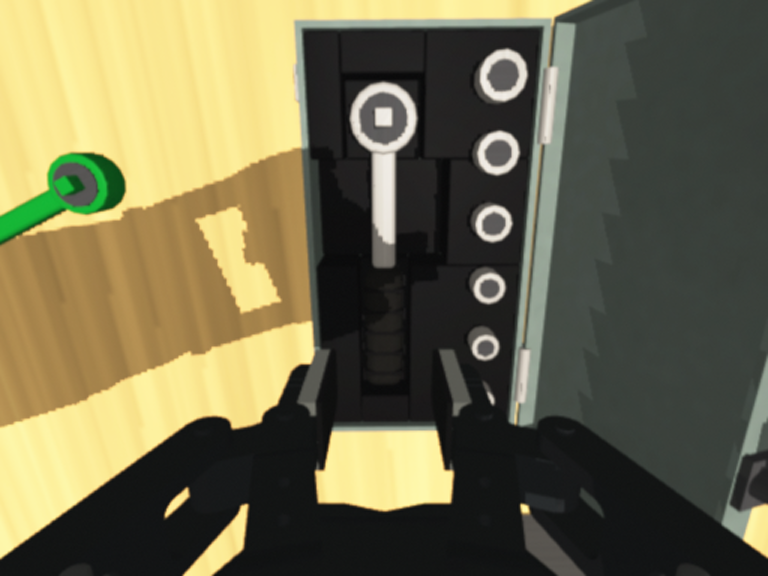

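The picture shows the ratchet home: head at (383,117) in its pocket, handle in its slot down to (385,380), handle top at 41 mm, flush with the tray. The lid stands open at the right. I'll hand in.

```bash
python3 -c "
from h import *
print(workorder.finish_job())"
```

```text
the job is handed in; nothing more can be done
None
```

The lid is open on its stop, the ratchet was drawn out, put down, regripped by its shank and lies home flush in its recess; the cone, can and jar were kept clear of, and the job was handed in at about 26 s.

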